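# Lift the parts basket out of the ultrasonic cleaner and hold it level

### The job

Take the loose lid off the drained ultrasonic cleaner: tip it up at its grip side first, with the opposite edge still on the rim, then lift it off and set it down flat, grip upwards, in the middle of the rubber mat and let go of it (do not drop it). Then lift the wire basket with the two bangles straight up by its carrying bar until its bottom is a good few centimetres above the cleaner's rim, and finish while still holding it there in the air over the cleaner, steady and level, with both bangles inside. Leave the bench block, the hammer and the jar where they are.

Things in the scene. Friction and masses are not known exactly. Their poses are not given: they have to be found in the camera images.
- cleaner: Bench ultrasonic cleaner, white box fixed to the bench, 160 (x) x 200 (y) mm, rim 130 mm above the bench. Open-topped empty steel tank 130 (x) x 170 (y) mm, its floor 35 mm above the bench, walls 15 mm thick. Origin: centre of its underside, on the bench. Its -x side (dial panel) faces roughly to the robot. Left or right of the mat.
- lid: Loose steel lid, about 0.25 kg, on the cleaner's rim. Plate 146 (x) x 186 (y) x 4 mm; origin: centre of the plate's underside, z up. A locating frame below it, 122 x 162 mm, reaches 6 mm down into the tank mouth (4 mm play); laid on a flat surface the origin is 6 mm above it. Black upright grip, 12 mm thick (x), 60 long (y), 34 tall above the plate, 55 mm from centre on the -x (robot) side.
- lid_grip (a point): Point to pinch on the lid's grip, 55 mm from the lid's centre towards -x and 27 mm above the plate's underside (23 mm above its top face); pinch across the lid's x axis. Its axes are the lid's.
- lid_near (a point): Middle of the lid plate's lower edge on the grip side (-x), 73 mm from the lid's centre.
- lid_far (a point): Middle of the lid plate's lower edge on the side opposite the grip (+x), 73 mm from the lid's centre: the edge the lid pivots on when tipped.
- basket: Loose steel wire basket, about 0.25 kg, on the tank floor, hidden until the lid is off, aligned with the tank, 12 mm play all round. 106 (x) x 146 (y) mm, walls 50 mm high. Origin: centre of its underside, z up. Rigid carrying bar, 10 x 10 mm section, along y from end to end over the middle, its centre line 75 mm above the underside, 20 mm below the cleaner's rim at the start.
- basket_grip (a point): Middle of the basket's carrying bar, 75 mm above the basket's underside; pinch across the basket's x axis. Its axes are the basket's.
- bangle1: Brass bangle lying loose in the basket, flat ring 64 mm outside, 52 mm inside diameter, 10 mm high, 0.09 kg. Origin: centre of its underside.
- bangle2: Second bangle, the same, lying in the other end of the basket.
- mat: Black rubber mat fixed on the bench, 200 mm (x) by 240 mm (y), 4 mm thick, empty. Origin: centre of its underside, on the bench.
- bench_block: Bystander: round dark steel bench block, 80 mm diameter, 25 mm high, on the bench. Origin: centre of its underside.
- hammer: Bystander: hammer lying on the bench beyond the cleaner and the mat, 240 mm long. Origin: on its underside.
- jar: Bystander: white plastic jar, 56 mm diameter, 85 mm high, on the bench. Origin: centre of its underside.

How it is judged:
By the outcome, as a careful person would: the job done as asked, in the order asked, and still so for the second after the job is handed in, while the arm keeps its last pose, push and grip.
It also fails if it takes over 61 s, if anything falls off the work surface, if the arm or the gripper's body presses on something with over 40 N, if the wrist force passes 120 N, or if a joint passes its speed limit or range.

### The arm

A 6-joint arm with a two-finger parallel gripper is mounted at the origin on the work surface. World frame = base frame: x ahead of the robot, y to its left, z up, the work surface at z = 0. Lengths are in m, angles in degrees, forces in N, time in s.
With the tool pointing down it reaches from about 0.35 to 0.875 m from the base axis. Payload 4.2 kg.
Tool frame: the origin (TCP) lies at the very end of the fingers, on their centre line; the grasp point (between the pads) lies 19 mm behind it (arm.grasp_offset is the z of the grasp point in the tool frame, in m); z points along the fingers, y is the line along which they close (so a half turn about z gives the same grasp; the last joint's range is limited). The gripper opens to 85 mm and grips with 20 to 120 N. Pads are 22 mm wide; open, the fingers measure 114 mm over their backs; the gripper's body (76 mm by 85 mm) begins 54 mm behind the grasp point. The pads swing forward as they close: fully open they stand 13 mm farther back than shut.
Start: joints at [-50.73, 22.042, 0.453, 0, -68.411, -14.817], TCP at [0.259, -0.569, 0.231] pointing down, gripper open.
Joint ranges: [-179.83, 179.83], [-69.29, 118.12], [-61.27, 80.66], [-181.25, 117.63], [-171.15, -9.14], [-177.46, 177.46]. Speed limits (degrees/s): [159.86, 159.86, 180, 180, 180, 180].

### API

Orientations are given as a 3x3 rotation matrix whose columns are the frame's x, y, z axes.
In Python, from rig import arm, get_image gives the robot as it stands. The module is installed in compiled form; this text tells all that it offers.
- The arm moves only by the tool step_arm, never from a script. Its argument "rows" is one flat list of numbers, 7 for each row, row after row: the turn, a rotation vector about the world's x, y, z as a fraction of full scale, then the shift along the world's x, y, z as a fraction of full scale, then the gripper command: -1 is fully open, 1 is shut, values between are in proportion. In form: [wx, wy, wz, dx, dy, dz, gripper, wx, wy, wz, dx, dy, dz, gripper, ...]. A call has 1 to 8 rows; each row shifts and turns the commanded pose from where the row before left it; what a row does not reach is not made up. Full scale, the value 1, is 30 mm for a shift and 0.08 rad for a turn. A row lasts 1/10 s, in which the tool goes at most 50 mm and 8.59 degrees, less where a joint would pass 70% of its speed; a pose out of reach is approached as far as the arm can. A call with a number of a shift or a turn outside -1 to 1 is refused whole. A call with a gripper value outside its range is refused whole. The fingers move at their own pace and stop on an object; "newtons" is the grip in N (left out, the last holds). Time passes only in rows, so rows that do not move let the fingers close. It gives the time, the measured TCP pose, the force, the opening and the grip force at its end, in the units of the state.
- arm.observe(): the state, without advancing time (a new reading comes with each control period).
- get_image(name): name is "scene" or "top" or "wrist"; returns a dict with "frame" (480x640x3 uint8, blue, green, red), "camera_matrix" (3x3 intrinsics, pixels), "extrinsics" (4x4, takes a point from camera to world coordinates); the wrist camera has in their place "tool_from_camera" (4x4, takes a point from camera to tool coordinates, whose origin is the TCP and whose axes are the flange's). Camera axes: x right, y up, looking along -z (the intrinsics and any distortion apply to the point x, -y, -z); pixel columns grow to the right and rows downward; lengths in m; the calibration is good to about 2 mm. A picture is of the moment at which its call begins: read the wrist's pose just before it. There is no depth.
- arm.hand_in(): hands the job in; it is judged then, once.
The state is a dict: "clock": time; "joints": joint angles; "joint_vel": joint speeds; "joint_efforts": joint torques, N m; "tool_pos": TCP position; "ee_rot": TCP orientation; "force": force on the tool from outside, world axes, zero at the start; "moment": the same for the moment, N m; "finger_gap": finger opening in m; "finger_force": force on a finger pad.
Only numpy, scipy, OpenCV 4.12 (cv2) and the standard library are available. Lean on these libraries where they do the work, as an engineer would, in place of code of your own. Each camera call takes 0.05 s, during which the arm holds its last target. There are 200 camera calls.

## Working session

There is one attempt and no reset: what is moved stays moved. The work goes in short steps, Python scripts to look and compute and a tool call to move; the robot and the scene stay as the last step left them, time stands still between calls to the robot, and variables do not carry over. Pictures are saved under pics/ and viewed, at most 10 in all, crops included, and the job is handed in when it is done.

Besides the shell and the picture viewer there is one more tool, called after "Emit:" in YAML: its name, and indented under it one key for each argument. step_arm: Moves the arm, as the interface text tells. Shift numbers are shares of 30 mm and turn numbers shares of 0.08 rad, none past 1 either way. Its arguments: {"type":"object","properties":{"rows":{"type":"array","items":{"type":"number"}},"newtons":{"type":"number"}},"required":["rows"]}

```bash
mkdir -p pics; cat > h.py <<'E'
import numpy as np, cv2
from rig import arm, get_image
def grab(name, fn=None):
    s=arm.observe(); d=get_image(name)
    if fn: cv2.imwrite('pics/'+fn, d['frame'])
    if name=='wrist':
        T=np.eye(4); T[:3,:3]=np.array(s['ee_rot']).reshape(3,3); T[:3,3]=s['tool_pos']
        d['E']=T@np.array(d['tool_from_camera'])
    else: d['E']=np.array(d['extrinsics'])
    d['K']=np.array(d['camera_matrix']); return d
def ray(d,uv,z):
    uv=np.atleast_2d(uv).astype(float); K,E=d['K'],d['E']
    c=np.c_[(uv[:,0]-K[0,2])/K[0,0],-(uv[:,1]-K[1,2])/K[1,1],-np.ones(len(uv))]@E[:3,:3].T
    o=E[:3,3]; return o+c*((z-o[2])/c[:,2])[:,None]
E
python3 - <<'E'
from h import *
for n in('scene','top'):
    d=grab(n,n+'1.png'); print(n,d['K'].round(1).tolist(),d['E'].round(3).tolist(),[k for k in d])
s=arm.observe(); print(s); print(arm.grasp_offset)
E
```

```text
scene [[469.8, 0.0, 316.2], [0.0, 469.8, 237.6], [0.0, 0.0, 1.0]] [[0.408, -0.72, 0.562, 1.272], [0.913, 0.331, -0.239, -0.286], [-0.014, 0.61, 0.792, 1.006], [0.0, 0.0, 0.0, 1.0]] ['frame', 'camera_matrix', 'extrinsics', 'E', 'K']
top [[587.7, 0.0, 312.4], [0.0, 587.7, 236.4], [0.0, 0.0, 1.0]] [[0.028, 0.991, -0.134, 0.427], [-1.0, 0.027, -0.006, -0.008], [-0.003, 0.134, 0.991, 1.583], [0.0, 0.0, 0.0, 1.0]] ['frame', 'camera_matrix', 'extrinsics', 'E', 'K']
{'clock': 0.1, 'joints': array([-5.07304164e+01,  2.20873167e+01,  3.87132589e-01, -2.18881826e-02,
       -6.84095769e+01, -1.48188507e+01]), 'joint_vel': array([ 0.06405147, -0.13395704,  0.12639171, -0.02199609, -0.0336219 ,
        0.0403256 ]), 'joint_efforts': array([-5.19767382e-04, -3.93319488e+01,  1.88927954e+01,  4.19793338e+00,
       -2.58954686e-03,  2.78287260e-06]), 'tool_pos': array([ 0.25851018, -0.56847357,  0.23032646]), 'ee_rot': array([[-9.10375765e-01, -4.13781449e-01, -9.37558228e-04],
       [-4.13782485e-01,  9.10374175e-01,  1.70790549e-03],
       [ 1.46829192e-04,  1.94278094e-03, -9.99998102e-01]]), 'force': array([-0.59746823,  0.05181472, -1.07438209]), 'moment': array([-0.00134094, -0.02473596, -0.08780228]), 'finger_force': 0.0, 'finger_gap': 0.0851996902045549}
-0.0187
```

View pics/top1.png

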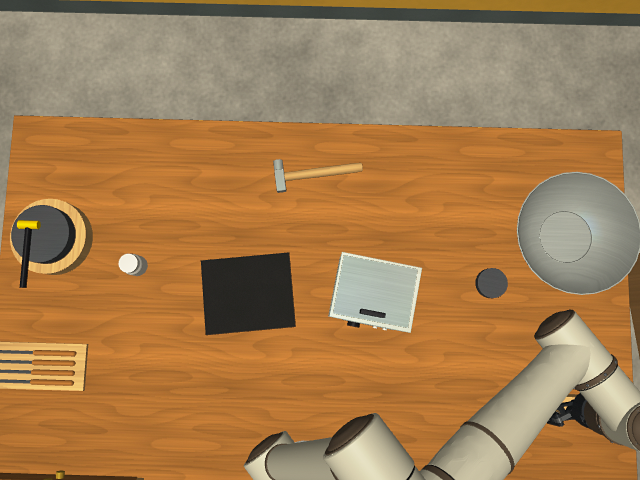

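View pics/scene1.png

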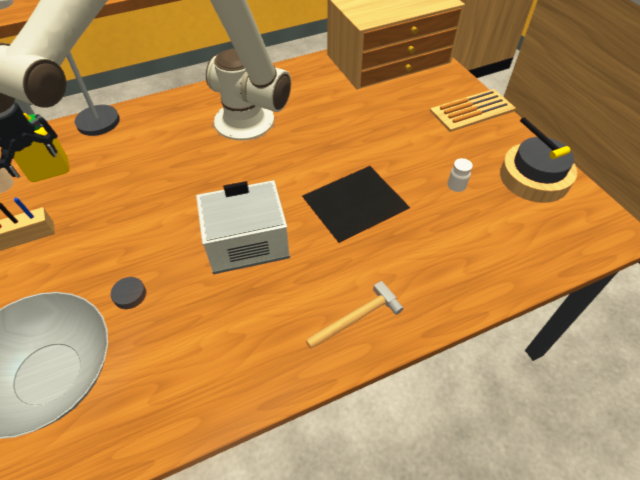

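The top view shows the mat at about (202..296, 253..334), the cleaner with its lid at (330..422, 252..332) and the black grip near (372,313). The scene view agrees, with the jar, block and hammer well clear.

```bash
python3 - <<'E'
from h import *
d=grab('top'); f=d['frame'].astype(int)
def big(m,roi):
    u0,u1,v0,v1=roi; mm=np.zeros(m.shape,np.uint8); mm[v0:v1,u0:u1]=m[v0:v1,u0:u1]
    cs,_=cv2.findContours(mm,cv2.RETR_EXTERNAL,cv2.CHAIN_APPROX_NONE); return max(cs,key=cv2.contourArea)
dark=f.max(2)<60
light=(f.min(2)>120)
def rect(c,z):
    p=ray(d,c[:,0,:],z)[:,:2].astype(np.float32); (c0,s,a)=cv2.minAreaRect(p*1000); return np.round(c0,1),np.round(s,1),round(a,2)
print('mat',rect(big(dark,(180,310,235,350)),.004))
c=big(light,(315,435,240,345)); print('cleaner',rect(c,.132))
print(cv2.approxPolyDP(c,5,True)[:,0].tolist())
g=big(dark,(350,400,300,325)); print('grip',rect(g,.168),cv2.boundingRect(g))
print('grip@.151',rect(g,.151))
d=grab('scene'); f=d['frame'].astype(int); dark=f.max(2)<60
print('mat s',rect(big(dark,(290,420,150,250)),.004))
g=big(dark,(215,260,170,205)); print('grip s',rect(g,.168),cv2.boundingRect(g))
m=(f.min(2)>120).astype(int); 
c=big(f.min(2)>110,(180,300,175,280)); print(cv2.approxPolyDP(c,4,True)[:,0].tolist())
for q in cv2.approxPolyDP(c,4,True)[:,0]: print(q,ray(d,q,.13)[0].round(3))
E
```

```text
mat (array([483.3, 172.1]), array([197.7, 238.1]), 6.84)
cleaner (array([ 488.1, -156.1]), array([203.5, 168. ]), 80.18)
[[342, 252], [329, 316], [410, 332], [421, 268]]
grip (array([ 438.6, -145.7]), array([59.1, 11.4]), 81.01) (360, 309, 25, 9)
grip@.151 (array([ 438.7, -147.3]), array([59.8, 11.5]), 81.01)
mat s (array([488.3, 170.7]), array([193.1, 234.9]), 6.72)
grip s (array([ 456.7, -150.1]), array([54.8, 36.2]), 80.85) (224, 182, 24, 15)
[[274, 181], [250, 184], [248, 193], [226, 197], [223, 190], [197, 194], [202, 243], [286, 227]]
[274 181] [ 0.435 -0.045  0.13 ]
[250 184] [ 0.419 -0.105  0.13 ]
[248 193] [ 0.447 -0.121  0.13 ]
[226 197] [ 0.437 -0.176  0.13 ]
[223 190] [ 0.41  -0.175  0.13 ]
[197 194] [ 0.396 -0.24   0.13 ]
[202 243] [ 0.553 -0.271  0.13 ]
[286 227] [ 0.591 -0.074  0.13 ]
```

Emit:
step_arm:
  rows: [0,0,0.758,0.375,0.881,0.0625,-1,0,0,0.758,0.375,0.881,0.0625,-1,0,0,0.758,0.375,0.881,0.0625,-1,0,0,0.758,0.375,0.881,0.0625,-1,0,0,0.758,0.375,0.881,0.0625,-1,0,0,0.758,0.375,0.881,0.0625,-1,0,0,0.758,0.375,0.881,0.0625,-1,0,0,0.758,0.375,0.881,0.0625,-1]
  newtons: 80

```text
clock: 1.0
tool_pos: [0.3489, -0.3563, 0.2463]
ee_rot: [[-0.61, -0.792, -0.0], [-0.792, 0.61, 0.0], [-0.0, 0.0, -1.0]]
force: [-0.1, 0.2, 0.1]
finger_gap: 0.0854
finger_force: 0.0
```

Emit:
step_arm:
  rows: [0,0,0.758,0.375,0.881,0.0625,-1,0,0,0.758,0.375,0.881,0.0625,-1,0,0,0.758,0.375,0.881,0.0625,-1,0,0,0.758,0.375,0.881,0.0625,-1,0,0,0.758,0.375,0.881,0.0625,-1,0,0,0.758,0.375,0.881,0.0625,-1,0,0,0.758,0.375,0.881,0.0625,-1,0,0,0.758,0.375,0.881,0.0625,-1]

```text
clock: 1.8
tool_pos: [0.4389, -0.1449, 0.2614]
ee_rot: [[-0.17, -0.985, 0.0], [-0.985, 0.17, 0.0], [-0.0, -0.0, -1.0]]
force: [-0.1, -0.0, 0.1]
finger_gap: 0.0853
finger_force: 0.0
```

Emit:
step_arm:
  rows: [0,0,0,0,0,0,-1,0,0,0,0,0,0,-1,0,0,0,0,0,0,-1]

```text
clock: 2.1
tool_pos: [0.4383, -0.1464, 0.2611]
ee_rot: [[-0.174, -0.985, -0.001], [-0.985, 0.174, 0.0], [0.0, 0.001, -1.0]]
force: [0.4, -0.4, 0.6]
finger_gap: 0.0855
finger_force: 0.0
```

```bash
python3 - <<'E'
from h import *
d=grab('wrist','w1.png'); s=arm.observe(); print(s['tool_pos'],s['ee_rot'].round(4),s['joints'].round(1),d['K'].round(1).tolist(),d['E'].round(3).tolist())
E
```

```text
[ 0.43830059 -0.14659819  0.26115414] [[-1.742e-01 -9.847e-01 -5.000e-04]
 [-9.847e-01  1.742e-01 -0.000e+00]
 [ 1.000e-04  5.000e-04 -1.000e+00]] [  1.7   4.6 -18.4  -0.  -67.  -11.8] [[359.2, 0.0, 324.1], [0.0, 359.2, 237.4], [0.0, 0.0, 1.0]] [[-0.985, -0.167, -0.049, 0.425], [0.174, -0.942, -0.286, -0.218], [0.001, -0.29, 0.957, 0.404], [0.0, 0.0, 0.0, 1.0]]
```

View pics/w1.png

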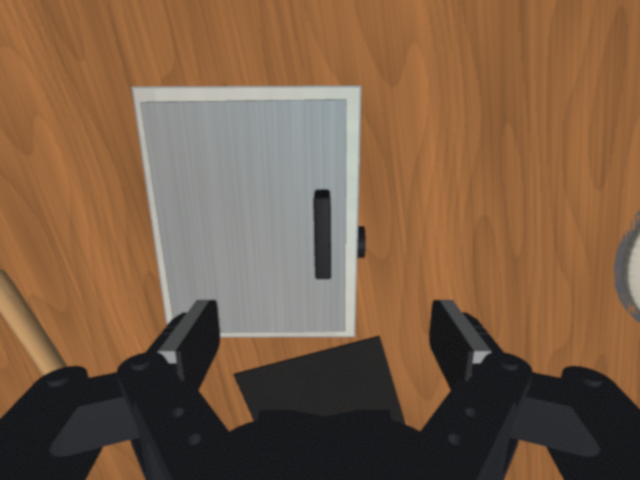

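The wrist view shows the lid with its top plate at (140..358, 88..335) and the grip at (314..330, 190..278), nearly vertical in the image. Next I measure both on their planes.

```bash
python3 - <<'E'
from h import *
d=grab('wrist'); f=d['frame'].astype(int)
m=(f.max(2)<70); mm=np.zeros(m.shape,np.uint8); mm[175:295,300:345]=m[175:295,300:345]
c=max(cv2.findContours(mm,0,cv2.CHAIN_APPROX_NONE)[0],key=cv2.contourArea)
for z in(.134,.168):
    print(z,cv2.minAreaRect(ray(d,c[:,0],z)[:,:2].astype(np.float32)*1000))
b=f.min(2); print(b[150,135:170].tolist(), b[150,335:370].tolist()); print(b[80:110,250].tolist(),b[320:345,260].tolist())
# white rim/cleaner mask, grey lid mask
w=((b>190)*255).astype(np.uint8)
lid=((f.max(2)-b<40)&(b>110)&(b<195)).astype(np.uint8); lid[:90]=0; lid[345:]=0; lid[300:,:225]=0
lid=cv2.morphologyEx(lid,cv2.MORPH_CLOSE,np.ones((9,9),np.uint8))
c=max(cv2.findContours(lid,0,cv2.CHAIN_APPROX_NONE)[0],key=cv2.contourArea)
print(cv2.boundingRect(c)); print('lid',cv2.minAreaRect(ray(d,c[:,0],.134)[:,:2].astype(np.float32)*1000))
E
```

```text
0.134 ((440.6839599609375, -139.78472900390625), (71.99223327636719, 11.611968040466309), 80.17554473876953)
0.168 ((438.7093200683594, -149.7056884765625), (62.936222076416016, 10.1513032913208), 80.17552185058594)
[59, 60, 59, 59, 72, 100, 132, 156, 168, 172, 168, 160, 149, 145, 145, 144, 146, 144, 142, 143, 143, 143, 144, 144, 143, 145, 144, 145, 144, 145, 145, 145, 144, 143, 141] [149, 149, 148, 148, 148, 149, 148, 148, 148, 149, 154, 170, 185, 190, 191, 191, 190, 191, 191, 191, 190, 190, 181, 167, 138, 95, 66, 58, 59, 59, 58, 58, 60, 59, 60]
[61, 61, 62, 63, 65, 79, 114, 148, 170, 181, 184, 184, 186, 184, 186, 185, 185, 185, 186, 182, 171, 154, 147, 148, 149, 148, 148, 148, 147, 148] [149, 149, 147, 147, 148, 149, 148, 148, 147, 147, 149, 151, 158, 172, 174, 169, 149, 115, 79, 63, 61, 59, 60, 61, 59]
(132, 90, 229, 248)
lid ((490.7041320800781, -156.5309600830078), (197.31272888183594, 160.58956909179688), 80.08197784423828)
```

Emit:
step_arm:
  rows: [0,0,0,0,-0.05,-0.8,-1,0,0,0,0,0,-0.8,-1,0,0,0,0,0,-0.8,-1,0,0,0,0,0,-0.8,-1,0,0,0,0,0,-0.4,-1,0,0,0,0,0,-0.3,-1,0,0,0,0,0,-0.17,-1,0,0,0,0,0,0,-1]

```text
clock: 3.0
tool_pos: [0.4385, -0.1478, 0.1389]
ee_rot: [[-0.173, -0.985, -0.001], [-0.985, 0.173, -0.0], [0.0, 0.001, -1.0]]
force: [0.1, -0.4, 0.5]
finger_gap: 0.0853
finger_force: 0.0
```

Emit:
step_arm:
  rows: [0,0,0,0,0,0,1,0,0,0,0,0,0,1,0,0,0,0,0,0,1,0,0,0,0,0,0,1,0,0,0,0,0,0,1,0,0,0,0,0,0,1,0,0,0,0,0,0,1,0,0,0,0,0,0,1]

```text
clock: 3.8
tool_pos: [0.439, -0.1475, 0.1396]
ee_rot: [[-0.173, -0.985, 0.001], [-0.985, 0.173, -0.0], [0.0, -0.001, -1.0]]
force: [-1.0, 1.8, 4.7]
finger_gap: 0.0104
finger_force: 78.7
```

Emit:
step_arm:
  rows: [0.126,0.716,0,0.024,-0.004,0.248,1,0.126,0.716,0,0.038,-0.007,0.246,1,0,0,0,0,0,0,1,0,0,0,0,0,0,1]

```text
clock: 4.2
tool_pos: [0.4415, -0.1479, 0.1536]
ee_rot: [[-0.173, -0.979, -0.111], [-0.985, 0.172, 0.02], [-0.0, 0.113, -0.994]]
force: [2.4, -1.1, 0.3]
finger_gap: 0.0104
finger_force: 78.6
```

Emit:
step_arm:
  rows: [0.126,0.716,0,0.053,-0.009,0.243,1,0.126,0.716,0,0.066,-0.012,0.239,1,0.126,0.716,0,0.08,-0.014,0.235,1,0.126,0.716,0,0.093,-0.016,0.23,1,0,0,0,0,0,0,1,0,0,0,0,0,0,1,0,0,0,0,0,0,1]

```text
clock: 4.9
tool_pos: [0.4491, -0.1493, 0.1821]
ee_rot: [[-0.173, -0.926, -0.335], [-0.985, 0.163, 0.059], [-0.0, 0.34, -0.94]]
force: [1.8, -0.0, 0.3]
finger_gap: 0.0109
finger_force: 78.9
```

```bash
python3 - <<'E'
from h import *
d=grab('scene'); cv2.imwrite('pics/s2.png',cv2.resize(d['frame'][100:320,130:430],None,fx=2.5,fy=2.5))
E
```

```text
(no output)
```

View pics/s2.png

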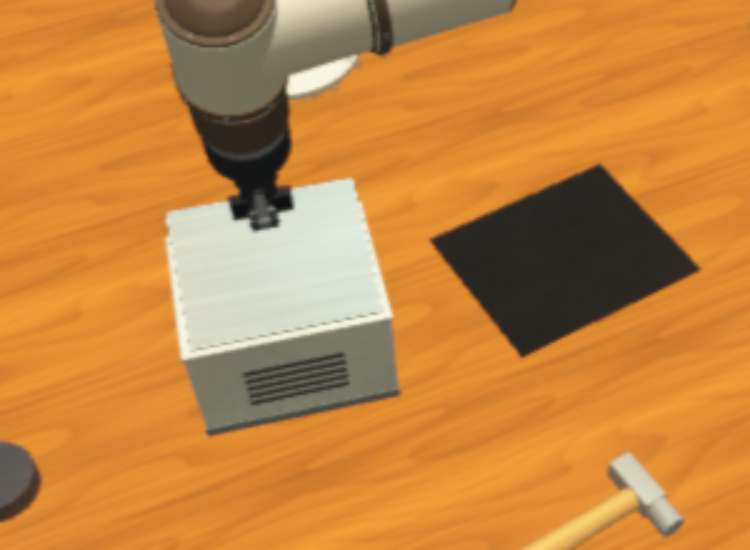

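The lid is tipped about 20°, with the far edge still on the rim. Next I lift it, level it and carry it over.

Emit:
step_arm:
  rows: [0,0,0,0,0,0.5,1,0,0,0,0,0,0.8,1,0,0,0,0,0,0.9,1,0,0,0,0,0,0.8,1,-0.126,-0.716,0,0,0,0.3,1,-0.126,-0.716,0,0,0,0,1,-0.126,-0.716,0,0,0.4,0,1,-0.126,-0.716,0,0,0.7,0,1]

```text
clock: 5.75
tool_pos: [0.4476, -0.1163, 0.2801]
ee_rot: [[-0.175, -0.978, -0.115], [-0.985, 0.174, 0.021], [-0.001, 0.117, -0.993]]
force: [0.1, 1.1, -0.9]
finger_gap: 0.0106
finger_force: 78.5
```

Emit:
step_arm:
  rows: [-0.126,-0.716,0,0,0.9,0,1,-0.126,-0.716,0,0,0.95,0,1,0,0,0.909,-0.156,0.95,0,1,0,0,0.909,-0.156,0.95,0,1,0,0,0.909,-0.156,0.95,0,1,0,0,0.909,-0.156,0.95,0,1,0,0,0,0,0.95,0,1,0,0,0,0,0.95,0,1]

```text
clock: 6.55
tool_pos: [0.4284, 0.1105, 0.2801]
ee_rot: [[0.117, -0.993, -0.003], [-0.993, -0.117, -0.001], [0.0, 0.003, -1.0]]
force: [0.5, 0.1, -1.9]
finger_gap: 0.0111
finger_force: 78.5
```

Emit:
step_arm:
  rows: [0,0,0,0,0.9,-0.2,1,0,0,0,0,0.6,-0.5,1,0,0,0,0,0.28,-0.9,1,0,0,0,0,0,-1,1,0,0,0,0,0,-1,1,0,0,0,0,0,-0.7,1,0,0,0,0,0,-0.3,1,0,0,0,0,0,0,1]

```text
clock: 7.35
tool_pos: [0.429, 0.1624, 0.142]
ee_rot: [[0.116, -0.993, -0.004], [-0.993, -0.116, -0.003], [0.002, 0.004, -1.0]]
force: [-0.2, 0.0, -2.1]
finger_gap: 0.0108
finger_force: 78.5
```

```bash
python3 - <<'E'
from h import *
s=arm.observe(); print(s['tool_pos'],s['ee_rot'].round(4).tolist(),s['force'],s['finger_gap'])
d=grab('scene'); a=d['frame'][80:300,150:450].copy(); cv2.imwrite('pics/s3.png',cv2.resize(a,None,fx=2.5,fy=2.5))
E
```

```text
[0.42904946 0.16237346 0.14197413] [[0.1165, -0.9932, -0.0038], [-0.9932, -0.1165, -0.0027], [0.0022, 0.0041, -1.0]] [-0.24793426  0.00908876 -2.07205986] 0.010823643162062828
```

View pics/s3.png

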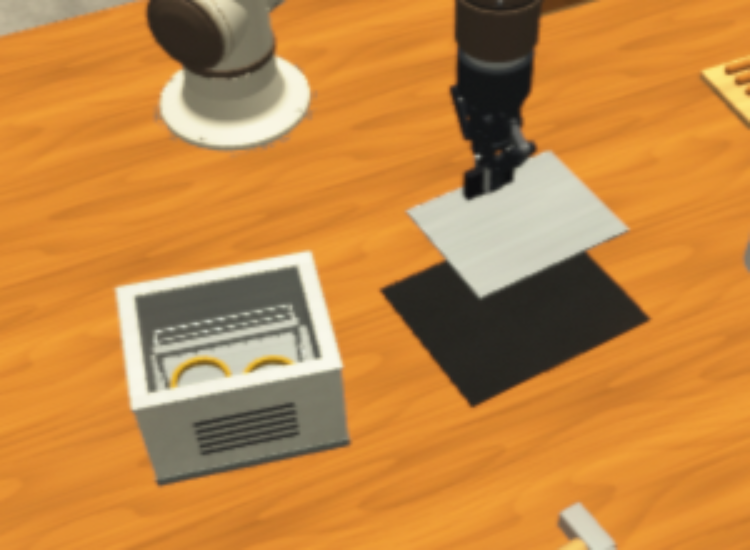

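Emit:
step_arm:
  rows: [0,0,0,0.05,0.09,-0.9,1,0,0,0,0,0,-0.9,1,0,0,0,0,0,-0.9,1,0,0,0,0,0,-0.6,1,0,0,0,0,0,-0.35,1,0,0,0,0,0,-0.15,1,0,0,0,0,0,0,1,0,0,0,0,0,0,1]

```text
clock: 8.2
tool_pos: [0.4329, 0.1668, 0.0305]
ee_rot: [[0.117, -0.993, 0.002], [-0.993, -0.117, 0.001], [-0.001, -0.002, -1.0]]
force: [1.2, -0.9, -2.5]
finger_gap: 0.0108
finger_force: 78.4
```

```bash
python3 - <<'E'
from h import *
d=grab('top'); f=d['frame'].astype(int); d2=grab('scene','s4.png')
m=((f.min(2)>110)).astype(np.uint8); k=np.zeros_like(m); k[235:350,190:310]=m[235:350,190:310]
c=max(cv2.findContours(k,0,cv2.CHAIN_APPROX_NONE)[0],key=cv2.contourArea)
for z in(.012,.02): print(cv2.minAreaRect(ray(d,c[:,0],z)[:,:2].astype(np.float32)*1000))
f=d2['frame'].astype(int); m=((f.min(2)>110)&(f.max(2)-f.min(2)<60)).astype(np.uint8); k=np.zeros_like(m); k[130:260,290:420]=m[130:260,290:420]
c=max(cv2.findContours(k,0,cv2.CHAIN_APPROX_NONE)[0],key=cv2.contourArea)
p=cv2.approxPolyDP(c,4,True)[:,0]
for z in(.014,.022): print(p.tolist(),ray(d2,p,z)[:,:2].round(3).tolist())
a=d2['frame'][130:260,280:430]; cv2.imwrite('pics/s4.png',cv2.resize(a,None,fx=5,fy=4.5))
E
```

```text
((486.28643798828125, 175.06988525390625), (146.17471313476562, 186.55740356445312), 6.903060436248779)
((485.9862060546875, 174.13894653320312), (145.43020629882812, 185.60707092285156), 6.903107166290283)
[[369, 170], [349, 186], [337, 189], [335, 184], [316, 193], [342, 226], [398, 200]] [[0.401, 0.262], [0.435, 0.178], [0.431, 0.141], [0.411, 0.144], [0.42, 0.079], [0.561, 0.094], [0.542, 0.279]]
[[369, 170], [349, 186], [337, 189], [335, 184], [316, 193], [342, 226], [398, 200]] [[0.408, 0.257], [0.442, 0.174], [0.438, 0.138], [0.417, 0.141], [0.427, 0.077], [0.567, 0.091], [0.548, 0.275]]
```

View pics/s4.png

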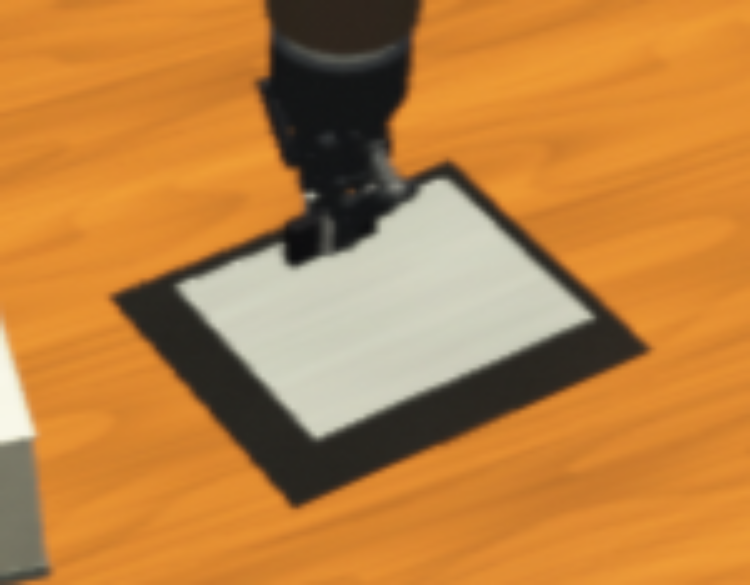

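The lid is level about 1 cm above the mat and lined up with it, about 2 mm too far in +y. I'll correct that and lower it slowly.

Emit:
step_arm:
  rows: [0,0,0,-0.03,-0.08,-0.15,1,0,0,0,0,0,-0.1,1,0,0,0,0,0,-0.07,1,0,0,0,0,0,0,1,0,0,0,0,0,0,1]

```text
clock: 8.8
tool_pos: [0.4312, 0.1638, 0.0197]
ee_rot: [[0.117, -0.993, -0.0], [-0.993, -0.117, -0.0], [0.0, 0.0, -1.0]]
force: [0.3, 0.6, -1.8]
finger_gap: 0.011
finger_force: 78.6
```

Emit:
step_arm:
  rows: [0,0,0,0,0,-0.03,1,0,0,0,0,0,0,1,0,0,0,0,0,0,1]

```text
clock: 9.1
tool_pos: [0.4313, 0.1638, 0.0196]
ee_rot: [[0.117, -0.993, 0.0], [-0.993, -0.117, 0.0], [0.0, -0.0, -1.0]]
force: [-2.5, -0.5, 6.6]
finger_gap: 0.0109
finger_force: 79.7
```

Emit:
step_arm:
  rows: [0,0,0,0,0,0,0.4,0,0,0,0,0,0,0,0,0,0,0,0,0,-0.4,0,0,0,0,0,0,-0.4,0,0,0,0,0,0.3,-0.4,0,0,0,0,0,0.6,-0.4,0,0,0,0,0,0.8,-0.4,0,0,0,0,0,0.9,-0.4]

```text
clock: 9.9
tool_pos: [0.4309, 0.1635, 0.0979]
ee_rot: [[0.117, -0.993, -0.001], [-0.993, -0.117, -0.001], [0.001, 0.001, -1.0]]
force: [0.5, 0.1, 0.2]
finger_gap: 0.0596
finger_force: 0.0
```

Emit:
step_arm:
  rows: [0,0,0,0,0,1,-0.4,0,0,0,0,-0.3,1,-0.4,0,0,0,0,-0.7,1,-0.4,0,0,0,0,-0.9,1,-0.4,0,0,-0.909,0.3,-0.95,0.8,-0.4,0,0,-0.909,0.4,-0.95,0.6,-0.4,0,0,-0.909,0.4,-0.95,0.3,-0.4,0,0,-0.909,0.4,-0.95,0,-0.4]

```text
clock: 10.7
tool_pos: [0.4771, -0.0083, 0.2706]
ee_rot: [[-0.175, -0.984, 0.005], [-0.984, 0.175, 0.001], [-0.002, -0.005, -1.0]]
force: [0.3, 0.5, -0.2]
finger_gap: 0.0598
finger_force: 0.0
```

Emit:
step_arm:
  rows: [0,0,0,0.3,-0.95,0,-0.4,0,0,0,0.2,-0.95,0,-0.4,0,0,0,0,-0.95,0,-0.4,0,0,0,0,-0.9,0,-0.4,0,0,0,0,-0.7,0,-0.4,0,0,0,0,-0.4,0,-0.4,0,0,0,0,0,0,-0.4,0,0,0,0,0,0,-0.4]

```text
clock: 11.5
tool_pos: [0.4911, -0.1524, 0.2681]
ee_rot: [[-0.173, -0.985, 0.0], [-0.985, 0.173, 0.0], [-0.0, -0.0, -1.0]]
force: [-0.3, 0.4, 0.6]
finger_gap: 0.0599
finger_force: 0.0
```

```bash
python3 - <<'E'
from h import *
s=arm.observe(); print(s['tool_pos'],s['ee_rot'].round(4).tolist(),s['force'],s['finger_gap'])
d=grab('wrist','w5.png')
E
```

```text
[ 0.49109829 -0.15236337  0.26810398] [[-0.173, -0.9849, 0.0002], [-0.9849, 0.173, 0.0003], [-0.0003, -0.0001, -1.0]] [-0.2984065   0.35211923  0.61391509] 0.05992247572698523
```

View pics/w5.png

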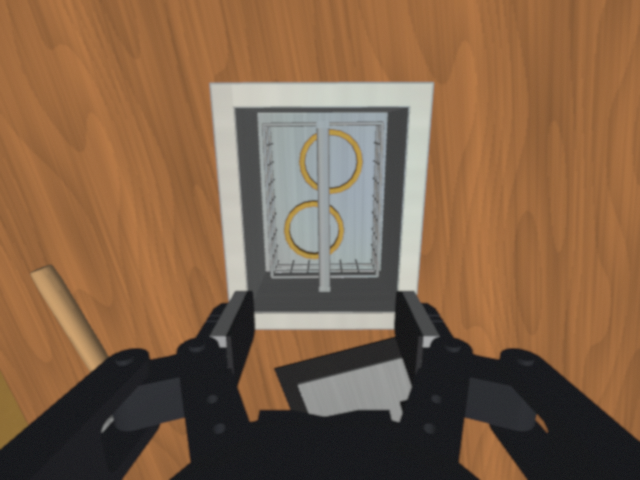

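The wrist view shows the open tank with the basket in it and a bangle in each end. The bar runs from (323,~115) to (324,291), and the rim's inner edge is at (236..410, 108..312). I'll cast these onto their heights and check the lid on the mat.

```bash
python3 - <<'E'
from h import *
d=grab('wrist')
b=d['frame'].astype(int).min(2)
print(b[105:130,323].tolist(), b[280:300,324].tolist(), [b[v,310:336].tolist() for v in (150,270)])
print('bar',ray(d,[[323,115],[323,120],[324.,291]],.115)[:,:2].round(4).tolist())
for v in(150,210,270): print(ray(d,[[323.5,v]],.115)[0,:2].round(4))
print('rim',ray(d,[[211,84],[433,83],[397,329],[228,329]],.13)[:,:2].round(4).tolist())
d=grab('top'); f=d['frame'].astype(int); m=((f.min(2)>110)).astype(np.uint8); k=np.zeros_like(m); k[235:350,190:310]=m[235:350,190:310]
c=max(cv2.findContours(k,0,cv2.CHAIN_APPROX_NONE)[0],key=cv2.contourArea)
print('lid',cv2.minAreaRect(ray(d,c[:,0],.014)[:,:2].astype(np.float32)*1000))
E
```

```text
[177, 148, 107, 83, 78, 82, 101, 128, 146, 153, 153, 152, 152, 152, 152, 154, 156, 156, 156, 154, 153, 154, 154, 153, 154] [155, 156, 156, 156, 155, 156, 156, 157, 157, 156, 144, 116, 87, 72, 70, 70, 70, 69, 67, 69] [[152, 153, 154, 154, 155, 151, 139, 128, 136, 149, 156, 157, 155, 154, 153, 151, 150, 143, 135, 137, 148, 154, 158, 157, 158, 157], [128, 130, 131, 130, 130, 131, 130, 128, 124, 126, 139, 153, 159, 158, 156, 154, 152, 150, 144, 133, 127, 131, 135, 135, 135, 134]]
bar [[0.4769, -0.2342], [0.4775, -0.2306], [0.5021, -0.0859]]
[ 0.4811 -0.208 ]
[ 0.4896 -0.1595]
[ 0.499  -0.1061]
rim [[0.5531, -0.2687], [0.3947, -0.2416], [0.4435, -0.0454], [0.5911, -0.0713]]
lid ((458.41693115234375, 137.57406616210938), (242.685546875, 262.11492919921875), 1.626526951789856)
```

Emit:
step_arm:
  rows: [0,0,0,-0.04,-0.235,-0.7,-0.4,0,0,0,0,0,-0.9,-0.4,0,0,0,0,0,-0.9,-0.4,0,0,0,0,0,-0.9,-0.4,0,0,0,0,0,-0.8,-0.4,0,0,0,0,0,-0.7,-0.4,0,0,0,0,0,-0.5,-0.4,0,0,0,0,0,-0.4,-0.4]

```text
clock: 12.45
tool_pos: [0.4899, -0.159, 0.093]
ee_rot: [[-0.172, -0.985, -0.001], [-0.985, 0.172, 0.0], [0.0, 0.001, -1.0]]
force: [-0.2, -0.5, 0.6]
finger_gap: 0.0596
finger_force: 0.0
```

Emit:
step_arm:
  rows: [0,0,0,0,0,0,-0.4,0,0,0,0,0,0,-0.4]

```text
clock: 12.65
tool_pos: [0.4906, -0.1595, 0.0944]
ee_rot: [[-0.172, -0.985, 0.001], [-0.985, 0.172, -0.0], [0.0, -0.001, -1.0]]
force: [1.1, 0.2, 0.4]
finger_gap: 0.0594
finger_force: 0.0
```

Emit:
step_arm:
  rows: [0,0,0,0,0,-0.1,-0.4,0,0,0,0,0,0,1,0,0,0,0,0,0,1,0,0,0,0,0,0,1,0,0,0,0,0,0,1,0,0,0,0,0,0,1,0,0,0,0,0,0,1]

```text
clock: 13.35
tool_pos: [0.4905, -0.1598, 0.0914]
ee_rot: [[-0.173, -0.985, 0.001], [-0.985, 0.173, -0.0], [0.0, -0.001, -1.0]]
force: [-0.2, 0.3, 3.2]
finger_gap: 0.0086
finger_force: 78.1
```

Emit:
step_arm:
  rows: [0,0,0,0,0,0.1,1,0,0,0,0,0,0.2,1,0,0,0,0,0,0.3,1,0,0,0,0,0,0.3,1,0,0,0,0,0,0,1]

```text
clock: 13.85
tool_pos: [0.4912, -0.1598, 0.1197]
ee_rot: [[-0.173, -0.985, 0.004], [-0.985, 0.173, -0.0], [-0.0, -0.004, -1.0]]
force: [0.8, 0.9, -4.5]
finger_gap: 0.0084
finger_force: 78.0
```

The measured weight matches the basket with both bangles. I'll keep lifting.

Emit:
step_arm:
  rows: [0,0,0,0,0,0.4,1,0,0,0,0,0,0.7,1,0,0,0,0,0,0.8,1,0,0,0,0,0,0.8,1,0,0,0,0,0,0.8,1,0,0,0,0,0,0.6,1,0,0,0,0,0,0.3,1,0,0,0,0,0,0.1,1]

```text
clock: 14.65
tool_pos: [0.4901, -0.1597, 0.254]
ee_rot: [[-0.173, -0.985, 0.002], [-0.985, 0.173, 0.0], [-0.0, -0.002, -1.0]]
force: [0.9, -0.0, -3.4]
finger_gap: 0.0081
finger_force: 78.1
```

Emit:
step_arm:
  rows: [0,0,0,0,0,0,1,0,0,0,0,0,0,1,0,0,0,0,0,0,1,0,0,0,0,0,0,1,0,0,0,0,0,0,1]

```text
clock: 15.15
tool_pos: [0.4899, -0.1597, 0.2525]
ee_rot: [[-0.173, -0.985, -0.001], [-0.985, 0.173, 0.0], [0.0, 0.001, -1.0]]
force: [0.3, -0.0, -4.4]
finger_gap: 0.0082
finger_force: 78.1
```

```bash
python3 - <<'E'
from h import *
d=grab('scene'); a=d['frame'][60:280,130:450]; cv2.imwrite('pics/s6.png',cv2.resize(a,None,fx=2.5,fy=2.5))
E
```

```text
(no output)
```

View pics/s6.png

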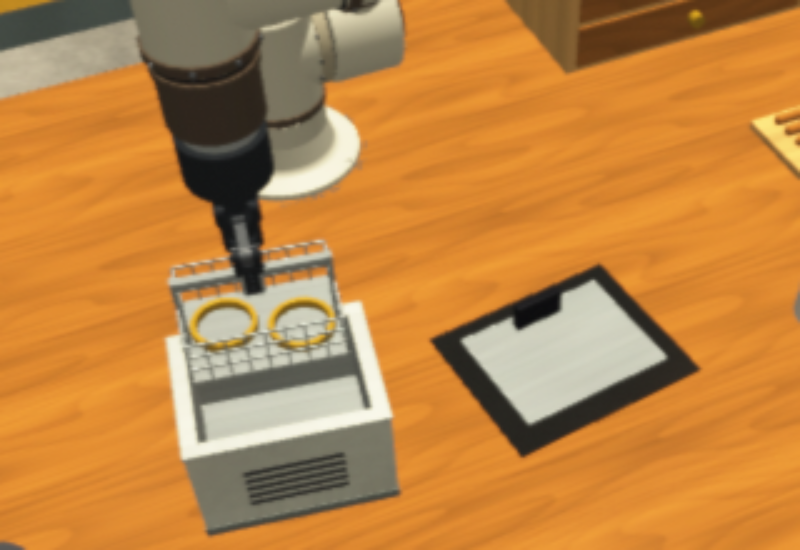

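The basket hangs level over the cleaner with both bangles inside, its bottom about 66 mm above the rim. The lid lies flat and centred on the mat with its grip up.

```bash
python3 -c "
from rig import arm
print(arm.hand_in())"
```

```text
the job is handed in; nothing more can be done
None
```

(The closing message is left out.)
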